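# Counter-hold the hidden pivot bolt of a sagged camera boom

## Robot

A 7-joint arm with a two-finger parallel gripper is mounted at the origin on the work surface; the furniture and walls round the work are solid. World frame = base frame: x ahead of the robot, y to its left, z up, the work surface at z = 0. Lengths are in m, angles in rad, forces in N, time in s.
With the tool pointing down it reaches from about 0.35 to 0.9 m from the base axis. Payload 8.1 kg.
Tool frame: the origin (TCP) lies between the finger pads; the fingertips stand 25 mm ahead of it and the grasp point (between the pads) lies 6 mm ahead of it; z points along the fingers, y is the direction in which the jaws open and shut (so a half turn about z gives the same grasp; the last joint's range is limited). The gripper opens to 92 mm and grips with 3 to 60 N. Pads are 19 mm wide; open, the fingers measure 130 mm over their backs; the gripper's body (75 mm by 190 mm) begins 47 mm behind the grasp point.
Start: joints at [-1.222, 0.434, 0.025, 1.573, -0.012, 1.134, -0.075], TCP at [0.273, 0.562, 0.228] pointing down, gripper open.
Joint ranges: [-2.62, 2.62], [-0.44, 2.09], [-1.27, 1.32], [0.08, 2.57], [-1.32, 4.46], [0.12, 2], [-2.74, 2.74]. Speed limits (rad/s): [2.22, 2.22, 3.01, 3.01, 3.14, 3.14, 3.14].

## Interface

Orientations are given as a rotation vector (axis times angle).
In Python, from cell import * gives the robot as it stands.
- The arm moves only by the shell command python3 -m jog 'ROWS' [FORCE]. ROWS is JSON, one flat list of numbers, 5 for each row, row after row: the finger opening in mm, from 0 to 91.8, then the shift along the tool's x, y, z in units of 40 mm (1.0 is 40 mm), then the turn about the tool's z in units of 6 degrees (1.0 is 6 degrees). A call has 1 to 20 rows; each row shifts and turns the pose as measured when the row begins, along the tool's axes as they then stand; what a row does not reach is not made up. A row lasts 1/12 s, in which the tool goes at most 41.7 mm and 7.16 degrees, less where a joint would pass 70% of its speed; a pose out of reach is approached as far as the arm can. A call is refused whole if a number of a shift passes 1 or a number of a turn 1, either way. A call with a gripper value outside its range is refused whole. The fingers move at their own pace and stop on an object; FORCE is the grip in N (left out, the last holds). Time passes only in rows, so rows that do not move let the fingers close. It gives the time, the measured TCP pose, the force and the opening at its end, in the units of the state.
- observe(): the state, without advancing time (a new reading comes with each control period).
- get_image(name): name is "scene" or "side" or "wrist"; returns the picture (420x560x3 uint8, red, green, blue); there is no depth.
- camera_params(name): a dict with "intrinsics" (3x3 intrinsics, pixels), "xyz" and "orientation" of the camera in the world. Camera axes: x right, y down, z forward; pixel columns grow to the right and rows downward; lengths in m; the calibration is good to about 2 mm. The wrist camera is an equidistant fisheye: a pixel r from the principal point sees the ray r / f radians off the axis. A picture is of the moment at which its call begins: read the wrist's pose just before it. camera_params takes no time and is no camera call; for the wrist camera it gives the pose at the moment of the call.
- sign_off(): hands the job in, once; it reports no verdict.
The state is a dict: "clock": time; "joints": joint angles; "dq": joint speeds; "joint_efforts": joint torques, N m; "position": TCP position; "ee_rot": TCP orientation; "force": force on the tool from outside, world axes, zero at the start; "ft_torque": the same for the moment, N m; "width": opening from 0.0 (shut) to 1.0 (fully open).
Only numpy, scipy, OpenCV 4.12 (cv2) and the standard library are available. Lean on these libraries where they do the work, as an engineer would, in place of code of your own. Each camera call takes 0.05 s, during which the arm holds its last target. There are 200 camera calls.

## Task

The lock nut of the tube-inspection camera has worked loose and its boom has sagged onto the tube carrier below. Reach down into the gap behind the bracket, grip the hidden hexagon head of the pivot bolt, turn it until the boom stands level, and finish while still gripping the head and holding it there against turning, so that a colleague can tighten the nut from the front. Work by the bolt head only: do not touch the boom or camera, and leave the carriers, the tube rack and the spanner where they are.

Things in the scene. Friction and masses are not known exactly. Their poses are not given: they have to be found in the camera images.
- stand: Fixed camera stand: dark base plate 150 x 110 x 8 mm, aluminium post, grey bracket. Origin on the bench under the middle of the bracket's upright front plate; x points away from the robot (plate to post), y left, z up. Pivot axis: along x at y = 0, z = 185 mm. Boom, nut and bolt end are in front of the plate (x -35 to -6 mm).
- plate_top (a point): Highest point of the bracket's front plate, 213 mm above the bench (28 mm above the pivot axis). Plate 56 mm wide, top rounded, 5 mm thick (2.5 mm either side of this point along x). A bush of 20 mm diameter (slimmer than the head) stands 12 mm out from its back; the bolt head follows the bush.
- post_top (a point): Middle of the post's front top edge, 210 mm above the bench. The post (41 x 41 mm) lies beyond it in x. The gap between plate and post is 50 mm wide along x, open above and at both sides (y); the bolt head is in it, nearer to the plate.
- gap_floor (a point): Floor of the gap: the bracket's web, 59 mm under the pivot axis, 56 mm wide, with side lips that rise to 48 mm under the axis.
- bolt_head: Steel hexagon bolt head in the gap behind the plate: 24 mm across flats, 14 mm thick. Origin at its middle, 21.5 mm behind the plate's middle. x = bolt axis (stand's x). y is square to the pair of flats to grip: one finger on the +y, one on the -y flat, fingers pointing along -z. z leans within 0.2 rad of vertical at the start, and 0.30 rad to the left (stand's +y) when the boom is level.
- pivot (a joint): Angle of boom, bolt and head, which turn as one: 0 = level, negative = sagged (-0.3 to -0.5 rad, resting on the carrier), stops at -0.75 and +0.30. Raising moves the head's top to the left (a negative turn about the stand's x). Takes 0.13 to 0.3 N m, plus 0.4 N m per rad/s; let go, the boom falls back.
- boom: Flat aluminium bar 6 x 22 mm in front of the bracket, running 190 mm from the pivot to the right (stand's -y), a grey camera head (46 x 80 x 38 mm) under its outer end. Origin on the pivot axis in the middle of the front plate; -y runs along the bar. Boom and camera together weigh 90 to 180 g.
- carrier_under: Ivory tube carrier, 32 x 188 x 78 mm, standing on the bench below the camera, which rests on it at the start; origin at the middle of its underside, long axis y. Weighs 250 g. Must stay where it is.
- carrier_next: A second ivory tube carrier, 32 x 188 x 78 mm, standing to the right of the first, origin at the middle of its underside, long axis y. Must stay where it is.
- tube_rack: Black tube rack with red-capped tubes, 112 x 215 x 114 mm, standing left of and beyond the stand, origin at the middle of its underside. Must stay where it is.
- spanner: Steel spanner 190 mm long, 8 mm thick, lying on the bench left of the stand, for the colleague; origin at the middle of its underside. Must stay where it is.

How it is judged:
By the outcome, as a careful person would: the job done as asked, in the order asked, and still so for the second after the job is handed in, while the arm keeps its last pose, push and grip.
It also fails if it takes over 32 s, if anything falls off the work surface, if the arm or the gripper's body presses on something with over 40 N, if the wrist force passes 120 N, or if a joint passes its speed limit or range.

## Working session

There is one attempt and no reset: what is moved stays moved. The work goes in short steps, Python scripts to look and compute and a shell command to move; the robot and the scene stay as the last step left them, time stands still between calls to the robot, and variables do not carry over. Pictures are saved under pics/ and viewed, about 8 in all and at most 12, crops included, and the job is handed in when it is done.

```bash
mkdir -p pics; ls
python3 - <<'E'
from cell import *
import cv2,numpy as np
s=observe();print(s)
for n in("scene","side","wrist"):
    print(n,camera_params(n))
    cv2.imwrite(f"pics/{n}0.png",get_image(n)[:,:,::-1])
E
```

```text
pics
{'clock': 0.0, 'joints': array([-1.22158672,  0.43522711,  0.02497632,  1.57410526, -0.01159234,
        1.13397428, -0.07510253]), 'dq': array([ 0.00054264, -0.00121352,  0.00150433,  0.00052623,  0.00043207,
       -0.00105498, -0.00251329]), 'joint_efforts': array([-8.75179612e-04, -6.67853808e+01,  9.84708108e-01, -3.14468014e+01,
       -6.05190732e-02,  4.27310227e-02,  1.76056037e-04]), 'position': array([0.27270594, 0.56180466, 0.22763928]), 'ee_rot': array([-7.03744820e-01, -3.06154672e+00,  2.44395552e-03]), 'force': array([-0.26894713, -0.08869916, -0.08930967]), 'ft_torque': array([0.00917072, 0.01708367, 0.01918663]), 'width': 1.0016967950829954}
scene {'intrinsics': array([[459.23700036,   0.        , 273.78359723],
       [  0.        , 459.23700036, 207.84465237],
       [  0.        ,   0.        ,   1.        ]]), 'xyz': array([-0.05574344, -0.39916236,  1.0935792 ]), 'orientation': array([-2.2073141 ,  1.21564273, -0.40768774])}
side {'intrinsics': array([[391.76207906,   0.        , 281.94331826],
       [  0.        , 391.76207906, 207.35971092],
       [  0.        ,   0.        ,   1.        ]]), 'xyz': array([0.44065552, 0.84767031, 0.71807226]), 'orientation': array([-0.22648904,  2.70601573, -1.44735434])}
wrist {'intrinsics': array([[325.1922621 ,   0.        , 276.47722374],
       [  0.        , 325.1922621 , 204.51210233],
       [  0.        ,   0.        ,   1.        ]]), 'xyz': array([0.21384134, 0.59152759, 0.38359178]), 'orientation': array([2.4776094 , 1.54916065, 0.19349123])}
```

View pics/scene0.png

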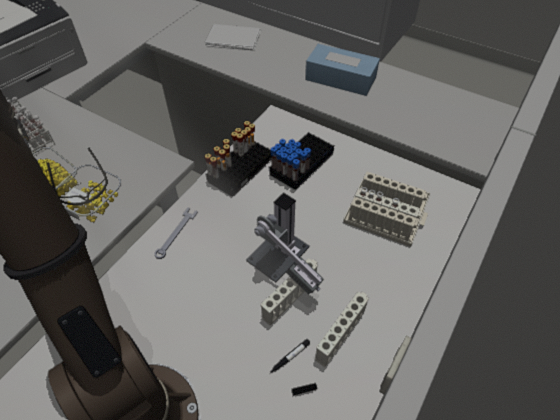

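View pics/side0.png

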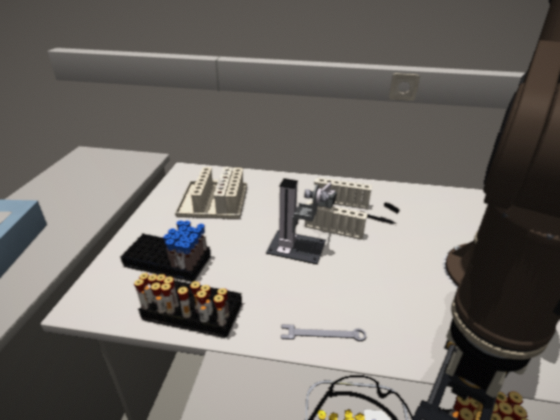

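The scene view shows the post top near (285,200), the plate at about (263,228), and the boom running to (318,280). The side view shows the post at (290,182) and the bracket at about (305,212). I'll enlarge both.

Run:
```python
import cv2,numpy as np
a=cv2.imread("pics/scene0.png")[180:300,235:335]; b=cv2.imread("pics/side0.png")[165:265,255:355]
a=cv2.resize(a,None,fx=4,fy=5,interpolation=cv2.INTER_CUBIC);a=cv2.resize(cv2.imread("pics/scene0.png")[180:280,240:340],None,fx=4,fy=4,interpolation=cv2.INTER_CUBIC)
b=cv2.resize(b,None,fx=4,fy=4,interpolation=cv2.INTER_CUBIC)
o=np.hstack([a,b]);o=cv2.convertScaleAbs(o,alpha=1.5)
for k in range(0,800,40):
    cv2.line(o,(k,0),(k,5),(0,0,255),1)
    if k<400: cv2.line(o,(0,k),(5,k),(0,0,255),1);cv2.line(o,(400,k),(405,k),(0,0,255),1)
cv2.imwrite("pics/crop0.png",o)
```

```text
(no output)
```

View pics/crop0.png

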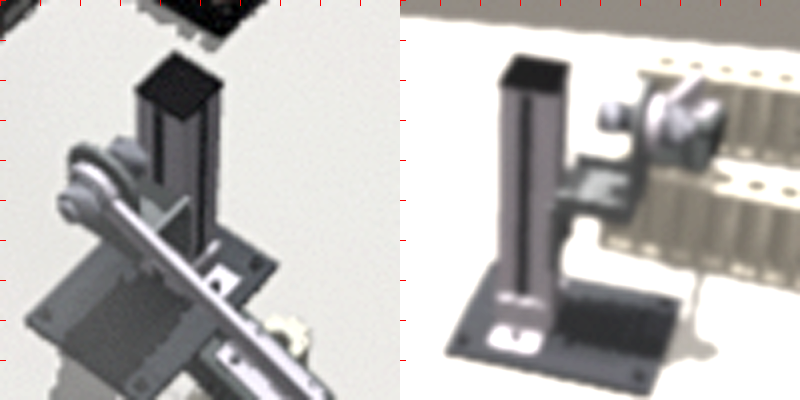

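The enlarged crop shows the post-top corners clearly in both views, and the base corners too. The head appears at about (128,152) on the scene side and (615,115) on the side view. I'll fit the stand pose to these points.

```bash
cat > h.py <<'E'
from cell import *
import cv2,numpy as np
from scipy.spatial.transform import Rotation as R
from scipy.optimize import least_squares
def proj(c,P):
    q=R.from_rotvec(c["orientation"]).inv().apply(np.atleast_2d(P)-c["xyz"]);K=c["intrinsics"]
    return np.c_[K[0,0]*q[:,0]/q[:,2]+K[0,2],K[1,1]*q[:,1]/q[:,2]+K[1,2]]
def projw(c,P):
    q=R.from_rotvec(c["orientation"]).inv().apply(np.atleast_2d(P)-c["xyz"]);K=c["intrinsics"]
    r=np.linalg.norm(q[:,:2],axis=1);t=np.arctan2(r,q[:,2])
    return K[:2,2]+K[0,0]*(t/r)[:,None]*q[:,:2]
def stand(p,X):
    return R.from_euler('z',p[2]).apply(np.atleast_2d(X))+[p[0],p[1],0]
E
python3 - <<'E'
from h import *
f,b=.0525,.0935;w=.0205;z=.21
S=[((f,w,z),(136,90)),((f,-w,z),(180,121)),((b,w,z),(176,53)),((b,-w,z),(222,84))]
D=[((f,w,z),(563,92)),((f,-w,z),(569,66)),((b,w,z),(500,82)),((b,-w,z),(515,56))]
SB=[((-.075,.055,.008),(25,320)),((.075,-.055,.008),(278,265))]
DB=[((.075,.055,.008),(447,352)),((-.075,.055,.008),(652,393)),((-.075,-.055,.008),(682,300))]
def px(L,s): 
    a=np.array([q for _,q in L],float);return a/4+([240,180] if s else [155,165])
cs,cd=camera_params("scene"),camera_params("side")
def f_(p,full=False):
    o=np.array([p[3],0,0]);r=[]
    for c,L,B,s in((cs,S,SB,1),(cd,D,DB,0)):
        k=3+2*s
        sh=np.array(p[k+1:k+3])*0
        P=np.vstack([[q for q,_ in L],np.array([q for q,_ in B])+o])
        r.append(proj(c,stand(p,P))-np.vstack([px(L,s),px(B,s)]))
    return r if full else np.concatenate(r).ravel()
best=min((least_squares(f_,[.65,0,y,.03,0,0,0,0],loss='soft_l1') for y in np.arange(-3,3,.7)),key=lambda r:r.cost)
p=best.x[:4];print(p,best.cost);print(np.round(np.hstack([f_(best.x,1)[0]]),1),'\n',np.round(f_(best.x,1)[1],1))
for n,X in(("ptop",(0,0,.213)),("head",(.0215,0,.185)),("nut",(-.03,0,.185))):
    W=stand(p,X);print(n,W,(proj(cs,W)-[240,180])*4,(proj(cd,W)-[155,165])*4)
np.save("p.npy",p)
E
```

```text
[ 0.48419204 -0.01600896 -0.12802032  0.04611328] 13.641910992966798
[[-2.  -0.1]
 [-0.1  0.5]
 [-1.5 -0.6]
 [-0.2 -0.4]
 [-1.6 -0.1]
 [-0.3 -0.3]] 
 [[-1.  -1.4]
 [ 1.5 -2.5]
 [-0.8 -1.4]
 [-0.  -2.4]
 [-1.2 -1.9]
 [ 0.2 -1.4]
 [ 0.6 -2.2]]
ptop [[ 0.48419204 -0.01600896  0.213     ]] [[ 97.87555957 156.11328014]] [[647.14175561  79.6119553 ]]
head [[ 0.5055161  -0.01875389  0.185     ]] [[121.79966721 161.81734149]] [[612.01369364 111.73314376]]
nut [[ 0.45443755 -0.01217884  0.185     ]] [[ 66.81954882 214.68875268]] [[690.25355405 124.55478997]]
```

```bash
python3 - <<'E'
from h import *
a=cv2.imread("pics/scene0.png")[215:320,240:340]
o=cv2.resize(a,None,fx=5,fy=5,interpolation=cv2.INTER_CUBIC);cv2.imwrite("pics/c1.png",o)
E
cat > st.py <<'E'
from h import *
def rep():
    s=observe();p=np.load("p.npy");M=R.from_rotvec(s["ee_rot"]).as_matrix();Sm=R.from_euler('z',p[2]).as_matrix()
    print("t",round(s["clock"],2),"pos",s["position"].round(4),"w",round(s["width"]*91.8,1),"F",s["force"].round(1),"T",s["ft_torque"].round(2),"q",s["joints"].round(2))
    L=Sm.T@M; u=-L[:,2]
    # lean left (+y) and lean in x, yaw of tool y vs stand y
    print("lean_left",round(np.arctan2(u[1],u[2]),4),"lean_x",round(np.arctan2(u[0],u[2]),4),"yaw y",round(np.arctan2(-L[0,1],L[1,1]),4))
    H=stand(p,(.0215,0,.185))[0]; g=s["position"]+.006*M[:,2]
    print("head-grasp stand:",((H-g)@Sm*1000).round(1),"tool units(40mm):",((H-g)@M/.04).round(3))
    print("toolx",M[:,0].round(3),"tooly",M[:,1].round(3))
rep()
E
python3 st.py; python3 -m jog '[91.8,0,0,-1,0, 91.8,0,0,-1,0, 91.8,0,0,0,0]' 20; python3 st.py
```

```text
t 0.15 pos [0.2727 0.5619 0.2278] w 92.0 F [-0.   0.9  0.2] T [-0.03  0.02  0.  ] q [-1.22  0.44  0.02  1.57 -0.01  1.13 -0.08]
lean_left 0.0012 lean_x 0.0003 yaw y -0.3239
head-grasp stand: [ 305.  -546.2  -36.8] tool units(40mm): [-11.574 -10.517   0.934]
toolx [-0.9    0.437 -0.   ] tooly [ 0.437  0.9   -0.001]
clock: 0.4
position: [0.2719, 0.5598, 0.3067]
ee_rot: [-0.703, -3.06, 0.016]
force: [-0.2, 0.3, 0.3]
width: 1.0
t 0.4 pos [0.2719 0.5598 0.3067] w 91.8 F [-0.2  0.3  0.3] T [ 0.07 -0.01  0.03] q [-1.23  0.39  0.03  1.45 -0.01  1.31 -0.07]
lean_left 0.01 lean_x 0.0024 yaw y -0.3238
head-grasp stand: [ 305.6 -543.9 -115.7] tool units(40mm): [-11.567 -10.431   3.01 ]
toolx [-0.9    0.437 -0.001] tooly [ 0.437  0.9   -0.01 ]
```

View pics/c1.png

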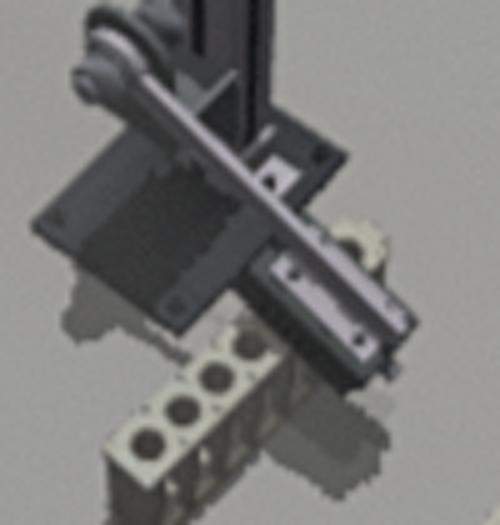

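The crop shows the boom sagging with its bar top edge running from about (140,80) to (415,315), and the camera resting on the carrier. The tool lean changed by 0.009 rad during the jog, so rows build on the measured orientation. I'll move toward the head and watch the lean.

```bash
python3 -m jog '[91.8,-0.7,-0.6,0,-1, 91.8,-0.7,-0.6,0,-1, 91.8,-0.7,-0.6,0,-1, 91.8,-0.7,-0.7,0,0, 91.8,0,0,0,0]' >/dev/null; python3 st.py
```

```text
t 0.82 pos [0.3506 0.4309 0.308 ] w 91.6 F [ 1.6 -0.2  0.4] T [ 0.01  0.   -0.03] q [-1.    0.27  0.01  1.62 -0.    1.26  0.47]
lean_left 0.0073 lean_x 0.0023 yaw y 0.0122
head-grasp stand: [ 211.1 -426.1 -117. ] tool units(40mm): [ -5.154 -10.695   2.99 ]
toolx [-0.993  0.116  0.002] tooly [ 0.116  0.993 -0.007]
```

```bash
python3 -m jog '[91.8,-0.43,-0.9,0,0, 91.8,-0.43,-0.9,0,0, 91.8,-0.43,-0.9,0,0, 91.8,-0.43,-0.9,0,0, 91.8,-0.43,-0.9,0,0, 91.8,-0.43,-0.9,0,0, 91.8,-0.43,-0.9,0,0, 91.8,-0.43,-0.9,0,0, 91.8,-0.43,-0.9,0,0, 91.8,-0.43,-0.9,0,0, 91.8,0,0,0,0]' >/dev/null; python3 st.py
python3 - <<'E'
from h import *
p=np.load("p.npy");c=camera_params("wrist");im=get_image("wrist")[:,:,::-1].copy()
cv2.imwrite("pics/w1raw.png",im)
f,b,w,z=.0525,.0935,.0205,.21
X=[(0,0,.213),(.0215,0,.185),(f,w,z),(f,-w,z),(b,w,z),(b,-w,z)]
u=projw(c,stand(p,X));print(u.round(1),c)
x0,y0=np.clip(u.mean(0).astype(int)-[70,60],0,[420,300]);print(x0,y0)
o=cv2.resize(im[y0:y0+120,x0:x0+140],None,fx=5,fy=5,interpolation=cv2.INTER_CUBIC)
o=np.vstack([o[:600]]);cv2.imwrite("pics/w1.png",o)
E
```

```text
t 1.73 pos [0.4793 0.0419 0.3079] w 91.6 F [ 0.7 -0.3 -0.1] T [-0.01  0.01 -0.  ] q [-0.46  0.13  0.29  1.8  -0.03  1.22  1.29]
lean_left 0.0069 lean_x 0.0027 yaw y 0.0069
head-grasp stand: [  33.7  -56.7 -116.9] tool units(40mm): [-0.842 -1.404  2.93 ]
toolx [-0.993  0.121  0.003] tooly [ 0.121  0.993 -0.007]
[[207.4 220.6]
 [215.  234. ]
 [234.8 277. ]
 [189.6 275.4]
 [236.9 315.8]
 [194.2 313.6]] {'intrinsics': array([[325.1922621 ,   0.        , 276.47722374],
       [  0.        , 325.1922621 , 204.51210233],
       [  0.        ,   0.        ,   1.        ]]), 'xyz': array([0.4147646 , 0.05144906, 0.46394597]), 'orientation': array([2.20320085, 1.95001786, 0.23493114])}
142 212
```

View pics/w1.png

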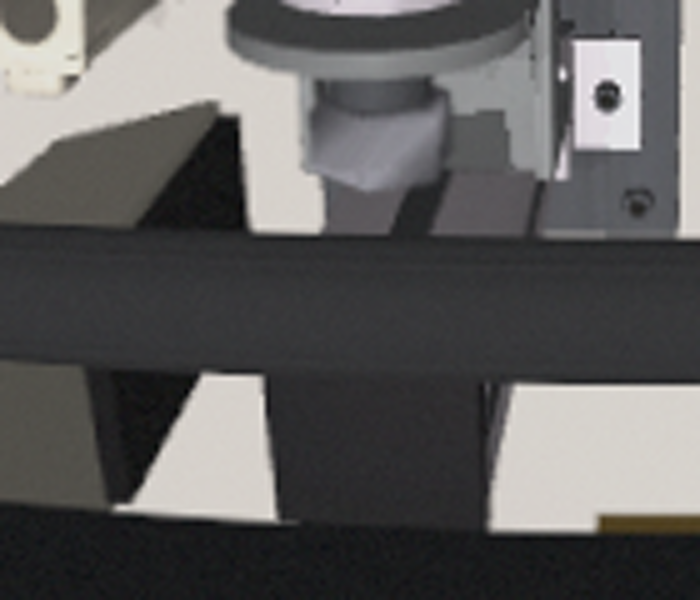

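The wrist view shows the plate's rear edge at crop (228..535, y≈40). The head spans x 305–445 with its lowest vertex at (372,190), and the post sides lie at 277 and 488. That puts the stand about 2–3 mm further left (+y) than my fit. I'll move over the head for a better look.

```bash
python3 -m jog '[91.8,-0.42,-0.7,0.4,0, 91.8,-0.42,-0.7,0.4,0, 91.8,0,0,0,0, 91.8,0,0,0,0]' >/dev/null; python3 st.py
python3 - <<'E'
from h import *
p=np.load("p.npy");c=camera_params("wrist");im=get_image("wrist")[:,:,::-1].copy()
cv2.imwrite("pics/w2raw.png",im);np.save("w2.npy",np.r_[c["xyz"],c["orientation"]])
u=projw(c,stand(p,[(0,0,.213),(.0215,0,.185),(.0525,.0205,.21),(.0525,-.0205,.21)]));print(u.round(1))
x0,y0=np.clip(u[1].astype(int)-[70,50],0,[420,300]);print(x0,y0)
o=cv2.convertScaleAbs(cv2.resize(im[y0:y0+120,x0:x0+140],None,fx=5,fy=5,interpolation=cv2.INTER_CUBIC),alpha=1.3)
cv2.imwrite("pics/w2.png",o)
E
```

```text
t 2.12 pos [ 0.5063 -0.012   0.2746] w 91.6 F [-0.7  0.1  0.8] T [ 0.09  0.02 -0.  ] q [-0.36  0.2   0.34  1.81 -0.07  1.15  1.45]
lean_left 0.0026 lean_x 0.0033 yaw y 0.0114
head-grasp stand: [  0.2  -6.8 -83.6] tool units(40mm): [-0.009 -0.165  2.091]
toolx [-0.993  0.116  0.003] tooly [ 0.116  0.993 -0.003]
[[266.3 188.6]
 [267.4 208.5]
 [294.1 258. ]
 [238.7 257.3]]
197 158
```

View pics/w2.png

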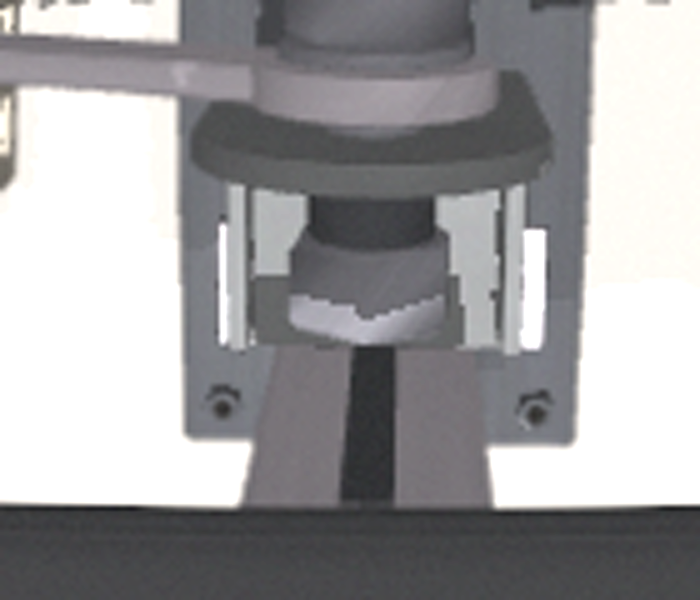

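This view is clear. The plate's top surface spans x 193–550 with its apex rear edge at (372,195). The head spans x 288–447, with its top rear vertex near (367,318), so its lean is close to zero. The post is centred at about 367. I'll quantify this.

Run:
```python
from h import *
p=np.load("p.npy");c=camera_params("wrist");w=np.load("w2.npy");c["xyz"],c["orientation"]=w[:3],w[3:]
def hexp(l): # back-face vertices
    return [(.0285,-.013856*np.sin(a-l),.185+.013856*np.cos(a-l)) for a in np.radians([-60,0,60])]
o=[197,158]
X=[(.0025,0,.213),(.0025,.028,.185),(.0025,-.028,.185)]; obs=np.array([(372,195),(550,150),(193,150)])
def g(d):
    q=p.copy();q[:2]+=d[:2];q[2]+=d[2]*0
    hd=stand(q,hexp(d[3]));L=(projw(c,np.vstack([stand(q,X),hd]))-o)*5
    return np.r_[L[0]-obs[0],(L[1:3]-obs[1:])[:,0],(L[4]-[367,318])*.7,L[3,0]-447,L[5,0]-288],L
r=least_squares(lambda d:g(d)[0],[0,0,0,0]);print(r.x,r.cost);print(g(r.x)[0].round(1));print(g(r.x)[1].round(0))
q=p.copy();q[:2]+=r.x[:2]
L=(projw(c,stand(q,[(.0525,.0205,.21),(.0525,-.0205,.21),(.0525,.0205,.13),(.0525,-.0205,.13),(p[3]+.075,.055,.008),(p[3]+.075,-.055,.008)]))-o)*5;print(L.round(0))
np.save("p2.npy",q)
```

```text
[ 0.00265592  0.00276783 -0.23887473 -0.05086379] 129.22130643194453
[-3.2 -7.9  3.8 -1.3 -1.4 12.7 -0.7  2.8]
[[369. 187.]
 [554. 150.]
 [192. 146.]
 [446. 324.]
 [365. 336.]
 [291. 320.]]
[[506. 514.]
 [230. 511.]
 [481. 346.]
 [271. 344.]
 [578. 444.]
 [185. 440.]]
```

```bash
sed -i 's/p.npy/p2.npy/' st.py; python3 -m jog '[91.8,-0.08,-0.1,0.5,0, 91.8,0,0,0.4,0.1, 91.8,0,0,0,0]' >/dev/null; python3 st.py
```

```text
t 2.42 pos [ 0.5092 -0.0116  0.239 ] w 91.5 F [-0.1 -0.1  0.3] T [ 0.08  0.07 -0.02] q [-0.35  0.24  0.33  1.86 -0.09  1.07  1.46]
lean_left 0.0005 lean_x 0.0014 yaw y 0.0059
head-grasp stand: [ -0.4  -4.5 -48. ] tool units(40mm): [ 0.01  -0.112  1.199]
toolx [-0.993  0.122  0.001] tooly [ 0.122  0.993 -0.001]
```

```bash
python3 -m jog '[80,0.01,-0.12,0.35,0, 70,0,0,0.35,0, 60,0,0,0.35,0, 50,0,0,0,0, 50,0,0,0,0]' >/dev/null; python3 st.py
```

```text
t 2.83 pos [ 0.5088 -0.0084  0.1997] w 63.1 F [-0.4  0.5  0.6] T [ 0.05 -0.   -0.02] q [-0.34  0.28  0.32  1.91 -0.11  0.97  1.49]
lean_left -0.0032 lean_x -0.0007 yaw y 0.0166
head-grasp stand: [ 0.3 -7.7 -8.7] tool units(40mm): [-0.004 -0.192  0.217]
toolx [-0.994  0.111 -0.001] tooly [0.111 0.994 0.003]
```

```bash
python3 -m jog '[50,0,-0.2,0.05,0.1, 50,0,0,0,0]' >/dev/null; python3 st.py
python3 - <<'E'
from h import *
im=get_image("wrist")[:,:,::-1]
cv2.imwrite("pics/w3.png",cv2.convertScaleAbs(cv2.resize(im[140:290,180:360],None,fx=4,fy=4,interpolation=cv2.INTER_CUBIC),alpha=1.3))
E
```

```text
t 3.0 pos [ 0.5086 -0.0152  0.1996] w 51.5 F [-0.1 -0.4 -0.1] T [-0.03  0.07 -0.03] q [-0.33  0.27  0.33  1.91 -0.11  0.97  1.5 ]
lean_left -0.0042 lean_x -0.0025 yaw y 0.0082
head-grasp stand: [-0.4 -0.9 -8.6] tool units(40mm): [ 0.01  -0.022  0.215]
toolx [-0.993  0.119 -0.003] tooly [0.119 0.993 0.004]
```

View pics/w3.png

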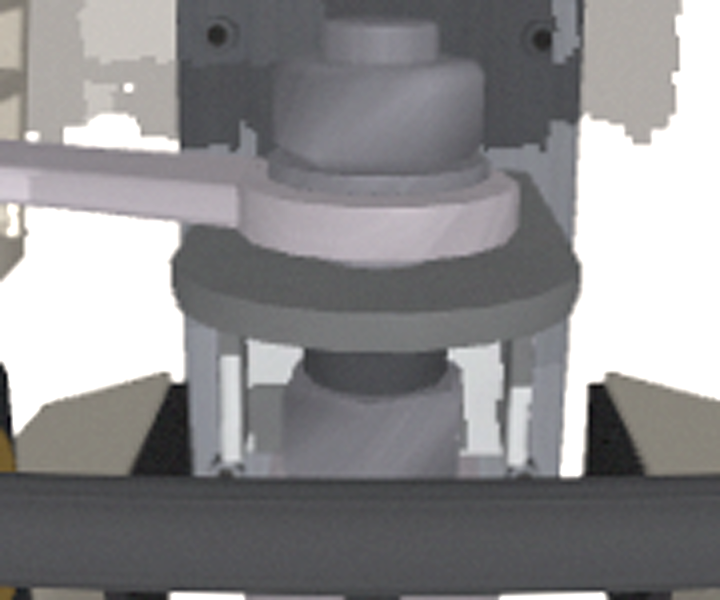

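The head lies at x 285–462, centred at about 375 between the fingers (inner edges 170 and 587). I'll close.

```bash
python3 -m jog '[35,0,0,0,0, 25,0,0,0,0, 15,0,0,0,0, 15,0,0,0,0, 15,0,0,0,0, 15,0,0,0,0]' 40 >/dev/null; python3 st.py;  python3 -m jog '[15,0,0.15,0,0, 15,0,0.15,0,0, 15,0,0.15,0,0]' 60 >/dev/null; python3 st.py
```

```text
t 3.55 pos [ 0.5102 -0.0142  0.2021] w 16.7 F [-0.7 -0.   0.5] T [ 0.04  0.03 -0.04] q [-0.34  0.27  0.33  1.91 -0.11  0.97  1.5 ]
lean_left -0.0063 lean_x -0.0063 yaw y 0.0088
head-grasp stand: [ -1.8  -2.1 -11.1] tool units(40mm): [ 0.046 -0.054  0.276]
toolx [-0.993  0.119 -0.006] tooly [0.119 0.993 0.006]
t 3.8 pos [0.5123 0.0037 0.2022] w 15.1 F [0.4 0.4 0. ] T [0.01 0.   0.02] q [-0.36  0.27  0.32  1.91 -0.11  0.97  1.46]
lean_left -0.0058 lean_x -0.0061 yaw y 0.0063
head-grasp stand: [ -1.6 -20.1 -11.2] tool units(40mm): [ 0.045 -0.503  0.276]
toolx [-0.993  0.121 -0.006] tooly [0.121 0.993 0.006]
```

The fingers closed to 15 mm and moved freely, so they missed the head. I'll look before going on.

Run:
```python
from h import *
a=get_image("side")[165:265,255:355,::-1];b=get_image("wrist")[140:290,180:360,::-1]
a=cv2.resize(a,(400,400),interpolation=cv2.INTER_CUBIC);b=cv2.resize(b,(400,333),interpolation=cv2.INTER_CUBIC)
b=cv2.copyMakeBorder(b,0,67,0,0,cv2.BORDER_CONSTANT)
cv2.imwrite("pics/m4.png",cv2.convertScaleAbs(np.hstack([a,b]),alpha=1.4))
```

```text
(no output)
```

View pics/m4.png

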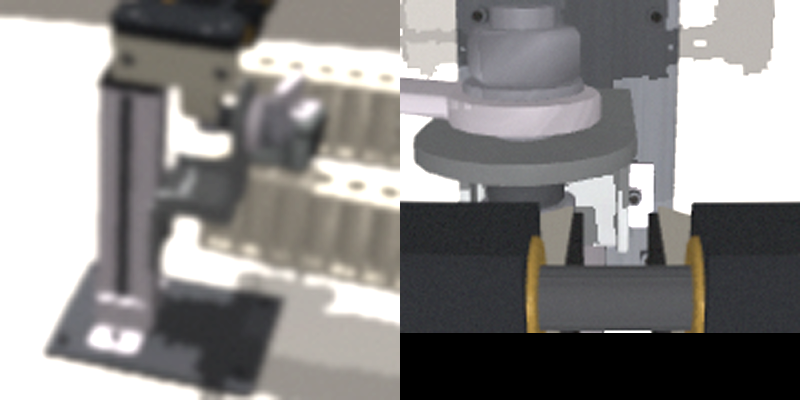

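Run:
```python
from h import *
s=observe();M=R.from_rotvec(s["ee_rot"]).as_matrix();c=camera_params("side");p=np.load("p2.npy")
for d in(.025,.012,0,-.04): print(d,((proj(c,s["position"]+M[:,2]*d+M[:,1]*.012)-[255,165])*4).round(0))
for X in((.0215,0,.185),(.0525,.0205,.21),(.0935,.0205,.21)):print(X,((proj(c,stand(p,X))-[255,165])*4).round(0))
```

```text
0.025 [[192. 150.]]
0.012 [[193. 133.]]
0 [[194. 116.]]
-0.04 [[197.  61.]]
(0.0215, 0, 0.185) [[207. 114.]]
(0.0525, 0.0205, 0.21) [[154.  88.]]
(0.0935, 0.0205, 0.21) [[92. 78.]]
```

Run:
```python
from h import *
a=cv2.imread("pics/side0.png",0).astype(int);b=cv2.cvtColor(get_image("side"),cv2.COLOR_RGB2GRAY).astype(int)
print("cols",*range(296,320))
for r in range(180,212): print(r,(r-165)*4,''.join(f"{b[r,k]:4d}{'*' if abs(a[r,k]-b[r,k])>12 else ' '}" for k in range(296,320)))
```

```text
cols 296 297 298 299 300 301 302 303 304 305 306 307 308 309 310 311 312 313 314 315 316 317 318 319
180 60   85*  85*  85*  85*  85*  86*  86*  85*  85*  84*  84*  83*  85*  84*  83*  83*  84*  89* 124* 181* 219  227  219  193 
181 64   85*  84*  85*  85*  85*  85*  86*  85*  84*  84*  84*  84*  83*  80*  79*  81*  84*  89* 118* 167* 202  213  210  199 
182 68   84*  85*  85*  85*  85*  85*  85*  85*  86*  85*  84*  82*  76*  70*  67*  73*  79*  86* 102* 130* 156  171  177  183 
183 72   85*  85*  84*  85*  85*  85*  85*  85*  84*  84*  84*  81*  72*  58*  53*  62*  73*  83*  91* 103* 113  123  129  136 
184 76   85   85*  86*  84*  84*  86*  85*  84*  84*  84*  85*  82*  73*  61*  54*  60*  73*  85*  91*  94*  94*  91*  92   96 
185 80   83   88*  89*  89*  86*  86*  85*  86*  84*  84*  85*  83*  78*  72*  68*  73*  79*  87*  92*  92*  81*  73*  76   82 
186 84   83  101* 110* 103*  90*  85*  85*  84*  85*  84*  85*  84*  83*  81*  78*  81*  85*  88*  87*  81*  71*  62*  66   77 
187 88   87  127* 145* 131* 102*  86*  83*  84*  83*  85*  85*  84*  83*  82*  84*  88*  88*  87*  81* 
[... 2417 characters left out ...]
   53   53   52   51   51   51   48   55   68   77   80 
207 168   87   93   85   69   63   71   80   79*  66*  59*  56*  56*  55*  54   53   52   52   49   50   50   59   78   93   96 
208 172   69   71   69   65   67   78   91*  89*  73*  62*  61*  61*  58*  58*  56*  55*  53   51   48   49   62   83   99  106 
209 176   62   63   64   66   74   88  100*  92*  75*  65*  63*  64*  63*  64*  60*  58*  53*  49   48   50   60   80   95  104 
210 180   61   63   66   70   86  103  106*  91*  72*  65*  63*  64*  65*  64*  62*  59*  55*  51   50   51   60   77   89   95 
211 184   69   70   70   79   98  110* 101*  82*  67*  64*  64*  64*  64*  65*  63*  59*  55   52   49   54   63   78   87   92
```

Run:
```python
from h import *
a=get_image("side")[130:220,260:350,::-1];b=get_image("scene")[170:260,230:320,::-1]
o=np.hstack([cv2.resize(x,(400,400),interpolation=cv2.INTER_LANCZOS4) for x in(a,b)])
o=(255*(o/255.)**.6).astype(np.uint8);cv2.imwrite("pics/m5.png",o)
```

```text
(no output)
```

View pics/m5.png

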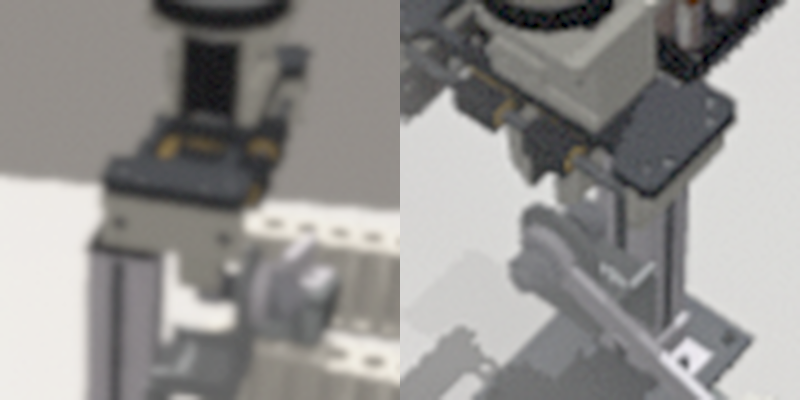

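Zoomed, the side view shows the finger tip at about row 196. That is about 20 mm above where the stated tool geometry puts it, and just above the head. Going 20 mm lower is safe under either reading, so I'll reopen, recentre and descend while watching force.

```bash
python3 -m jog '[60,0,0,-0.1,0, 60,0.04,-0.45,0,0, 60,0,0,0,0]' 40 >/dev/null; python3 st.py; python3 -m jog '[60,0,0,0.2,0, 60,0,0,0.25,0, 60,0,0,0,0]' >/dev/null; python3 st.py
```

```text
t 4.3 pos [ 0.5082 -0.0153  0.2065] w 30.3 F [-0.6 -0.8 -0.1] T [-0.02  0.05 -0.02] q [-0.34  0.26  0.33  1.91 -0.11  0.98  1.49]
lean_left -0.005 lean_x -0.0059 yaw y 0.0074
head-grasp stand: [ -0.   -0.7 -15.5] tool units(40mm): [ 0.003 -0.019  0.388]
toolx [-0.993  0.12  -0.006] tooly [0.12  0.993 0.005]
t 4.55 pos [ 0.5089 -0.0156  0.1879] w 50.1 F [ 0.  -0.1 -0.8] T [ 0.01  0.04 -0.06] q [-0.33  0.29  0.33  1.93 -0.12  0.93  1.5 ]
lean_left -0.0058 lean_x -0.0078 yaw y 0.0056
head-grasp stand: [-0.7 -0.5  3.1] tool units(40mm): [ 0.017 -0.012 -0.078]
toolx [-0.992  0.122 -0.008] tooly [0.122 0.993 0.006]
```

```bash
python3 -m jog '[50,0,0,0.2,0, 40,0,0.02,0,0, 30,0,0,0,0]' 30 >/dev/null; python3 st.py; python3 -m jog '[15,0,0,0,0, 15,0,0,0,0, 15,0,0,0,0, 15,0,0,0,0]' 30 >/dev/null; python3 st.py
```

```text
t 4.8 pos [ 0.5085 -0.0141  0.1778] w 41.0 F [ 0.5 -0.1  0.1] T [ 0.02  0.06 -0.03] q [-0.33  0.3   0.32  1.94 -0.12  0.91  1.5 ]
lean_left -0.0053 lean_x -0.0056 yaw y 0.0061
head-grasp stand: [-0.1 -2.  13.2] tool units(40mm): [ 0.002 -0.047 -0.331]
toolx [-0.993  0.122 -0.006] tooly [0.122 0.993 0.005]
t 5.13 pos [ 0.5079 -0.017   0.1774] w 23.8 F [-0.4  5.1 -2.9] T [ 1.17 -0.16  0.01] q [-0.33  0.3   0.33  1.94 -0.12  0.91  1.5 ]
lean_left -0.0012 lean_x -0.0045 yaw y 0.0043
head-grasp stand: [ 0.1  1.  13.6] tool units(40mm): [-0.003  0.026 -0.341]
toolx [-0.992  0.123 -0.005] tooly [0.123 0.992 0.001]
```

Gripped: the width is 23.8 mm, matching the 24 mm flats. Next I'll test how the head responds to sideways shifts.

```bash
python3 -m jog '[10,0,0,0,0, 10,0,0,0,0]' 60 >/dev/null; python3 st.py; python3 -m jog '[10,0,0.2,0,0, 10,0,0.2,0,0, 10,0,0.2,0,0]' >/dev/null; python3 st.py
```

```text
t 5.3 pos [ 0.508  -0.0169  0.1774] w 23.3 F [ 0.4 -2.2 -1.9] T [-0.14 -0.08  0.03] q [-0.33  0.3   0.33  1.94 -0.12  0.91  1.5 ]
lean_left -0.0013 lean_x -0.0046 yaw y 0.0042
head-grasp stand: [ 0.1  1.  13.6] tool units(40mm): [-0.003  0.024 -0.341]
toolx [-0.992  0.124 -0.005] tooly [0.124 0.992 0.001]
t 5.55 pos [ 0.508  -0.0169  0.1773] w 23.4 F [ -3.8 -25.9   2.9] T [-5.48  0.87  0.34] q [-0.36  0.3   0.34  1.94 -0.09  0.92  1.45]
lean_left 0.0257 lean_x -0.0033 yaw y -0.013
head-grasp stand: [ 0.1  1.  13.7] tool units(40mm): [-0.003  0.017 -0.342]
toolx [-0.99   0.14  -0.004] tooly [ 0.14   0.99  -0.026]
```

Shifting +y turns the tool and head together: the lean rose by 0.027 while the TCP stayed put. I'll continue and correct yaw as I go.

```bash
python3 -m jog '[10,0,0.25,0,-0.1, 10,0,0.25,0,-0.1, 10,0,0.25,0,-0.1, 10,0,0.25,0,-0.1, 10,0,0.25,0,-0.1, 10,0,0.25,0,-0.1, 10,0,0.25,0,-0.1, 10,0,0.25,0,-0.1]' >/dev/null; python3 st.py
```

```text
t 6.22 pos [ 0.5078 -0.0175  0.1773] w 23.0 F [ -6.  -32.1  10.8] T [-6.81  1.09 -0.19] q [-0.43  0.32  0.36  1.93  0.    0.94  1.36]
lean_left 0.1142 lean_x 0.0065 yaw y 0.0072
head-grasp stand: [ 0.2  2.2 13.7] tool units(40mm): [-0.004  0.017 -0.345]
toolx [-0.993  0.121  0.007] tooly [ 0.12   0.986 -0.114]
```

```bash
python3 -m jog '[10,0,0.25,0,-0.03, 10,0,0.25,0,-0.06, 10,0,0.25,0,-0.06, 10,0,0.25,0,-0.06, 10,0,0.25,0,-0.06, 10,0,0.25,0,-0.06, 10,0,0.25,0,-0.06, 10,0,0.25,0,-0.06, 10,0,0.25,0,-0.06, 10,0,0.25,0,-0.06, 10,0,0.25,0,-0.06]' >/dev/null; python3 st.py; python3 -m jog '[10,0,0,0,0]' >/dev/null;python3 st.py
```

```text
t 7.13 pos [ 0.5075 -0.0184  0.1774] w 23.3 F [ -7.8 -28.7  21.3] T [-6.77  1.67  0.34] q [-0.52  0.36  0.39  1.9   0.1   1.    1.22]
lean_left 0.236 lean_x 0.0297 yaw y -0.0143
head-grasp stand: [ 0.5  3.9 13.4] tool units(40mm): [-0.002  0.016 -0.349]
toolx [-0.989  0.148  0.025] tooly [ 0.138  0.962 -0.234]
t 7.22 pos [ 0.5074 -0.0189  0.1777] w 23.5 F [  3.4  23.  -17.1] T [ 6.12 -1.05  0.37] q [-0.52  0.36  0.39  1.9   0.1   1.    1.22]
lean_left 0.2364 lean_x 0.03 yaw y -0.0157
head-grasp stand: [ 0.5  4.4 13.1] tool units(40mm): [-0.003  0.03  -0.344]
toolx [-0.989  0.149  0.025] tooly [ 0.139  0.962 -0.235]
```

```bash
python3 -m jog '[10,0.06,0.25,0,-0.1, 10,0.06,0.25,0,-0.1, 10,0.06,0.25,0,-0.1, 10,0.06,0.25,0,-0.1, 10,0.06,0.25,0,-0.06, 10,0.06,0.2,0,-0.06,10,0,0.04,0,0,10,0,0.04,0,0]' >/dev/null; python3 st.py
python3 - <<'E'
from h import *
im=get_image("scene")[:,:,::-1];cv2.imwrite("pics/s6raw.png",im);sd=get_image("side")[:,:,::-1];cv2.imwrite("pics/d6raw.png",sd)
a=cv2.resize(im[200:300,240:340],(400,400),interpolation=cv2.INTER_LANCZOS4).astype(np.uint8)
p=np.load("p2.npy");c=camera_params("scene")
# predicted bar top edge (front top) for several pivot angles, in crop px
for x in(-.012,-.018):
  for th in(-.1,0,.1):
    P=[(x,-.03*np.cos(th)-.011*np.sin(th)*0,.185+.011+.03*np.sin(th)),(x,-.19*np.cos(th),.185+.011+.19*np.sin(th))]
    print(x,th,((proj(c,stand(p,P))-[240,200])*4).round(0).tolist())
b=cv2.resize(sd[165:265,265:365],(400,400),interpolation=cv2.INTER_LANCZOS4)
cv2.imwrite("pics/m6.png",cv2.convertScaleAbs(np.hstack([a,b]),alpha=1.3))
E
```

```text
t 7.88 pos [ 0.5076 -0.0191  0.1777] w 23.3 F [-1.6 -6.7  3.4] T [-1.01  0.38  0.21] q [-0.57  0.37  0.4   1.9   0.16  1.01  1.15]
lean_left 0.3026 lean_x 0.0178 yaw y -0.0108
head-grasp stand: [ 0.3  5.  13. ] tool units(40mm): [-0.002  0.022 -0.348]
toolx [-0.99   0.142  0.013] tooly [ 0.132  0.945 -0.298]
-0.012 -0.1 [[122.0, 129.0], [336.0, 290.0]]
-0.012 0 [[122.0, 126.0], [339.0, 273.0]]
-0.012 0.1 [[122.0, 123.0], [341.0, 255.0]]
-0.018 -0.1 [[116.0, 135.0], [329.0, 297.0]]
-0.018 0 [[116.0, 132.0], [333.0, 281.0]]
-0.018 0.1 [[115.0, 129.0], [334.0, 262.0]]
```

View pics/m6.png

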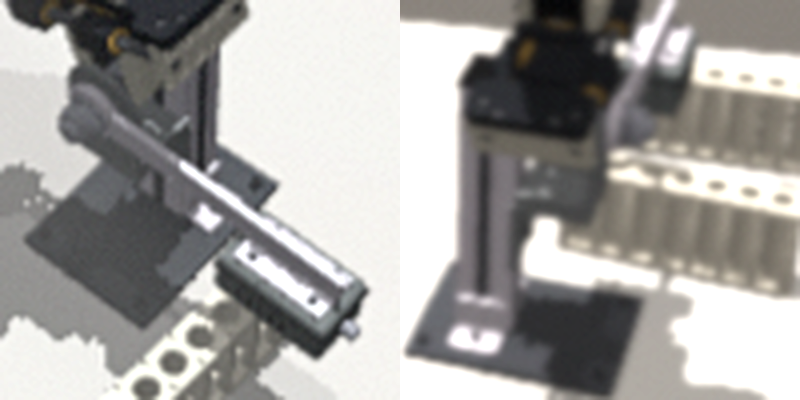

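The boom is up and the camera has lifted off the carrier. The bar's upper edge runs from about (130,115) to (362,270), a slope of 0.67 against 0.68 predicted for level. I'll refine this numerically.

Run:
```python
from h import *
c=camera_params("scene");p=np.load("p2.npy")
ths=np.linspace(-.5,.3,81)
def slope(th,x,dz):
    e=lambda r:(x,-r*np.cos(th)+dz*np.sin(th)*-1*-1,.185+r*np.sin(th)*1+dz*np.cos(th))
    # boom direction: -y at level, sagging negative -> outer end lower
    P=proj(c,stand(p,[e(.06),e(.18)]));d=P[1]-P[0];return np.arctan2(d[1],d[0]),P
for n in("scene0","s6raw"):
    im=cv2.imread(f"pics/{n}.png",0)
    big=cv2.resize(im[205:300,250:335],None,fx=4,fy=4,interpolation=cv2.INTER_CUBIC)
    l=cv2.createLineSegmentDetector().detect(big)[0][:,0]
    for s in l:
        L=np.hypot(s[2]-s[0],s[3]-s[1])
        if L>70:
            if s[2]<s[0]: s=s[[2,3,0,1]]
            a=np.arctan2(s[3]-s[1],s[2]-s[0])
            if .2<a<1.3:
                est=[ths[np.argmin([abs(slope(t,x,dz)[0]-a) for t in ths])] for x,dz in((-.006,.011),(-.012,.011),(-.012,-.011))]
                print(n,(s/4+[250,205]*2).round(1),"len",L.round(),"ang",a.round(3),"pivot",np.round(est,2))
```

```text
scene0 [269.1 229.  290.6 249.7] len 119.0 ang 0.766 pivot [-0.37 -0.37 -0.37]
scene0 [268.  231.1 319.6 281.3] len 288.0 ang 0.772 pivot [-0.38 -0.38 -0.38]
scene0 [294.  268.8 312.5 287.2] len 104.0 ang 0.784 pivot [-0.41 -0.41 -0.41]
scene0 [259.7 270.9 275.6 282.7] len 79.0 ang 0.636 pivot [-0.08 -0.08 -0.07]
scene0 [293.7 235.2 309.7 245.9] len 77.0 ang 0.586 pivot [0.01 0.02 0.03]
scene0 [290.  269.3 311.3 290. ] len 118.0 ang 0.771 pivot [-0.38 -0.38 -0.38]
s6raw [280.4 236.1 298.4 248.8] len 88.0 ang 0.613 pivot [-0.04 -0.03 -0.03]
s6raw [278.1 237.2 324.8 271.3] len 231.0 ang 0.631 pivot [-0.07 -0.07 -0.06]
s6raw [298.2 263.5 319.8 279.5] len 107.0 ang 0.636 pivot [-0.08 -0.08 -0.07]
s6raw [293.9 235.4 309.7 245.8] len 76.0 ang 0.585 pivot [0.02 0.02 0.03]
s6raw [306.2 252.1 326.4 266.4] len 99.0 ang 0.617 pivot [-0.05 -0.04 -0.03]
s6raw [250.1 263.8 275.1 282.3] len 124.0 ang 0.638 pivot [-0.09 -0.08 -0.08]
s6raw [295.2 265.2 320.1 283.8] len 124.0 ang 0.642 pivot [-0.1  -0.09 -0.09]
```

Run:
```python
from h import *
c=camera_params("scene");p0=np.load("p2.npy")
def ang(p,A,B):
    P=proj(c,stand(p,[A,B]));d=P[1]-P[0];return round(float(np.arctan2(d[1],d[0])),4),P.round(1).tolist()
for dy in(-.04,0,.04):
    p=p0.copy();p[2]+=dy;xf=p[3]-.075
    print(dy,"base front",ang(p,(xf,.045,.008),(xf,-.05,.008)),"post back top",ang(p,(.0935,.0205,.21),(.0935,-.0205,.21))[0],"level bar",ang(p,(-.009,-.06,.196),(-.009,-.18,.196)))
# full-length base front edge & wrist-based yaw from base back corners: (185,437),(577,443) crop/5+o
w=np.load("w2.npy");cw=camera_params("wrist");cw["xyz"],cw["orientation"]=w[:3],w[3:]
for dy in(-.04,0,.04):
    p=p0.copy();p[2]+=dy;xb=p[3]+.075;a=(projw(cw,stand(p,[(xb,.055,.008),(xb,-.055,.008),(-.05+p[3],.055,.008),(-.05+p[3],-.055,.008)]))-[197,158])*5;print(dy,a.round(0).tolist())
```

```text
-0.04 base front (0.6717, [[247.2, 260.0], [272.6, 280.2]]) post back top 0.5945 level bar (0.6339, [[280.3, 237.8], [320.0, 267.0]])
0 base front (0.6317, [[247.0, 260.7], [273.4, 280.0]]) post back top 0.5578 level bar (0.595, [[281.1, 237.3], [322.1, 265.0]])
0.04 base front (0.5922, [[246.9, 261.4], [274.2, 279.7]]) post back top 0.5218 level bar (0.5567, [[281.8, 236.7], [324.0, 263.0]])
-0.04 [[560.0, 451.0], [168.0, 432.0], [595.0, 4.0], [176.0, -17.0]]
0 [[578.0, 444.0], [185.0, 440.0], [595.0, -5.0], [175.0, -8.0]]
0.04 [[595.0, 436.0], [202.0, 447.0], [594.0, -13.0], [175.0, -0.0]]
```

The image suggests the boom still lags level by about 0.05 rad, while the tool lean says 0.00; pad compliance under load could explain the gap. I'll raise it slightly and measure again.

```bash
python3 -m jog '[10,0.05,0.25,0,-0.1, 10,0.05,0.25,0,-0.1, 10,0.05,0.25,0,-0.1, 10,0.05,0.25,0,-0.05, 10,0,0.04,0,0,10,0,0.04,0,0,10,0,0.04,0,0]' >/dev/null; python3 st.py
cat > ms.py <<'E'
from h import *
import sys
c=camera_params("scene");p=np.load("p2.npy");p[2]-=.005
if len(sys.argv)>1: cv2.imwrite(sys.argv[1],get_image("scene")[:,:,::-1])
def ang(th,x,z,a=.06,b=.18):
    e=lambda r:(x,-r*np.cos(th)+z*np.sin(th),.185+r*np.sin(th)+z*np.cos(th))
    P=proj(c,stand(p,[e(a),e(b)]));d=P[1]-P[0];return np.arctan2(d[1],d[0]),P
ths=np.linspace(-.5,.3,161)
for n in["pics/scene0.png","pics/s6raw.png"]+sys.argv[1:]:
    big=cv2.resize(cv2.imread(n,0)[205:300,250:335],None,fx=4,fy=4,interpolation=cv2.INTER_CUBIC)
    for s in cv2.createLineSegmentDetector().detect(big)[0][:,0]:
        if s[2]<s[0]: s=s[[2,3,0,1]]
        L=np.hypot(s[2]-s[0],s[3]-s[1]);a=np.arctan2(s[3]-s[1],s[2]-s[0]);s=s/4+[250,205]*2
        if L>70 and .4<a<1.1:
            z=.011 if s[1]-.66*s[0]<53 else -.03
            print(n,s.round(1),int(L),a.round(3),"pivot",ths[np.argmin([abs(ang(t,-.009,z)[0]-a) for t in ths])].round(3))
    
for t in(-.1,-.05,0): print(t,[ang(t,x,z)[1].round(1).tolist() for x,z in((-.006,.011),(-.012,.011))])
E
python3 ms.py pics/s7.png
```

```text
t 8.57 pos [ 0.5075 -0.0195  0.1778] w 23.9 F [ -2.3 -10.4   6.7] T [-1.89  0.31  0.19] q [-0.61  0.39  0.41  1.9   0.2   1.03  1.1 ]
lean_left 0.3533 lean_x 0.016 yaw y -0.0084
head-grasp stand: [ 0.3  5.6 12.8] tool units(40mm): [-0.002  0.02  -0.349]
toolx [-0.99   0.14   0.011] tooly [ 0.128  0.929 -0.346]
pics/scene0.png [269.1 229.  290.6 249.7] 119 0.766 pivot -0.36
pics/scene0.png [268.  231.1 319.6 281.3] 288 0.772 pivot -0.37
pics/scene0.png [294.  268.8 312.5 287.2] 104 0.784 pivot -0.395
pics/scene0.png [259.7 270.9 275.6 282.7] 79 0.636 pivot -0.06
pics/scene0.png [293.7 235.2 309.7 245.9] 76 0.586 pivot 0.025
pics/scene0.png [290.  269.3 311.3 290. ] 118 0.771 pivot -0.365
pics/s6raw.png [280.4 236.1 298.4 248.8] 88 0.613 pivot -0.025
pics/s6raw.png [278.1 237.2 324.8 271.3] 231 0.631 pivot -0.05
pics/s6raw.png [298.2 263.5 319.8 279.5] 107 0.636 pivot -0.06
pics/s6raw.png [293.9 235.4 309.7 245.8] 75 0.585 pivot 0.03
pics/s6raw.png [306.2 252.1 326.4 266.4] 99 0.617 pivot -0.035
pics/s6raw.png [250.1 263.8 275.1 282.3] 124 0.638 pivot -0.065
pics/s6raw.png [295.2 265.2 320.1 283.8] 124 0.642 pivot -0.07
pics/s7.png [273.1 230.3 305.8 252.8] 158 0.603 pivot -0.005
pics/s7.png [283.3 240.3 326.7 270.3] 211 0.605 pivot 0.005
pics/s7.png [299.1 262.6 319.8 277.3] 101 0.615 pivot -0.015
pics/s7.png [302.3 258.8 317.  269.6] 72 0.63 pivot -0.045
pics/s7.png [293.9 235.4 309.8 245.9] 76 0.586 pivot 0.025
pics/s7.png [307.  251.  329.2 266.2] 107 0.598 pivot 0.005
pics/s7.png [250.3 263.9 275.1 282.3] 123 0.637 pivot -0.06
pics/s7.png [295.3 263.9 321.1 282.2] 126 0.618 pivot -0.02
-0.1 [[[282.0, 238.2], [322.1, 268.6]], [[280.4, 239.8], [320.5, 270.3]]]
-0.05 [[[281.9, 237.4], [322.4, 266.6]], [[280.3, 239.0], [320.9, 268.3]]]
0 [[[281.8, 236.5], [322.6, 264.4]], [[280.1, 238.2], [321.0, 266.2]]]
```

Run:
```python
from h import *
c=camera_params("scene");p0=np.load("p2.npy")
def ang(p,A,B):
    P=proj(c,stand(p,[A,B]));d=P[1]-P[0];return np.arctan2(d[1],d[0]),P.round(1).tolist()
for d in(-.01,0,.01):
    p=p0.copy();p[2]+=d;xb=p[3]+.075;xf=p[3]-.075
    print(d,ang(p,(xb,-.02,.008),(xb,-.055,.008)),ang(p,(xf,.055,.008),(xf,-.05,.008))[0])
# side view
d=camera_params("side");sd=get_image("side")[:,:,::-1];cv2.imwrite("pics/d7.png",sd)
big=cv2.resize(cv2.cvtColor(sd[150:215,300:360],cv2.COLOR_BGR2GRAY),None,fx=4,fy=4,interpolation=cv2.INTER_CUBIC)
for s in cv2.createLineSegmentDetector().detect(big)[0][:,0]:
    L=np.hypot(s[2]-s[0],s[3]-s[1])
    if L>35: print((s/4+[300,150]*2).round(1),int(L),"ang",round(float(np.arctan2(s[3]-s[1],s[2]-s[0])),3))
p=p0
for t in(-.1,-.05,0,.05):
    for x,z in((-.006,.011),(-.012,.011),(-.012,-.011)):
        e=lambda r:(x,-r*np.cos(t)+z*np.sin(t),.185+r*np.sin(t)+z*np.cos(t))
        P=proj(d,stand(p,[e(.03),e(.19)]));q=P[1]-P[0];print(t,x,z,P.round(1).tolist(),round(float(np.arctan2(q[1],q[0])),3))
```

```text
-0.01 (np.float64(0.5957532216390344), [[299.3, 238.7], [309.0, 245.2]]) 0.6416538690311044
0 (np.float64(0.586482547592321), [[299.0, 238.4], [308.8, 244.9]]) 0.6317128822786025
0.01 (np.float64(0.5772410708224561), [[298.7, 238.1], [308.6, 244.5]]) 0.621801182195692
[338.3 185.7 359.7 188.8] 86 ang 0.146
[325.7 184.6 327.6 175.8] 35 ang -1.357
[327.6 175.7 334.1 162.6] 58 ang -1.107
[330.5 212.7 341.1 213.8] 42 ang 0.101
[359.6 178.5 340.4 176.7] 77 ang -3.048
[318.  209.6 330.2 212.2] 50 ang 0.206
[354.5 207.7 335.8 204.8] 75 ang -2.984
[322.1 182.4 315.5 195.5] 58 ang 2.035
[309.8 161.7 310.8 173.9] 48 ang 1.487
[309.6 203.1 300.1 201.8] 38 ang -3.005
-0.1 -0.006 0.011 [[320.0, 186.6], [330.7, 165.1]] -1.108
-0.1 -0.012 0.011 [[322.2, 186.9], [332.7, 165.4]] -1.119
-0.1 -0.012 -0.011 [[321.5, 194.4], [331.9, 172.2]] -1.131
-0.05 -0.006 0.011 [[320.0, 186.2], [331.0, 162.2]] -1.141
-0.05 -0.012 0.011 [[322.2, 186.5], [333.0, 162.5]] -1.15
-0.05 -0.012 -0.011 [[321.6, 193.9], [332.3, 169.2]] -1.16
0 -0.006 0.011 [[320.0, 185.7], [331.2, 159.3]] -1.168
0 -0.012 0.011 [[322.2, 186.1], [333.2, 159.6]] -1.177
0 -0.012 -0.011 [[321.6, 193.3], [332.6, 166.3]] -1.185
0.05 -0.006 0.011 [[320.0, 185.4], [331.4, 156.6]] -1.192
0.05 -0.012 0.011 [[322.2, 185.7], [333.4, 156.8]] -1.2
0.05 -0.012 -0.011 [[321.7, 192.7], [332.9, 163.4]] -1.207
```

Run:
```python
import cv2,numpy as np
a=cv2.imread("pics/d7.png")[140:220,290:370];b=cv2.imread("pics/s7.png")[205:285,255:335]
cv2.imwrite("pics/m7.png",cv2.convertScaleAbs(np.hstack([cv2.resize(x,(400,400),interpolation=cv2.INTER_CUBIC) for x in(a,b)]),alpha=1.2))
```

```text
(no output)
```

View pics/m7.png

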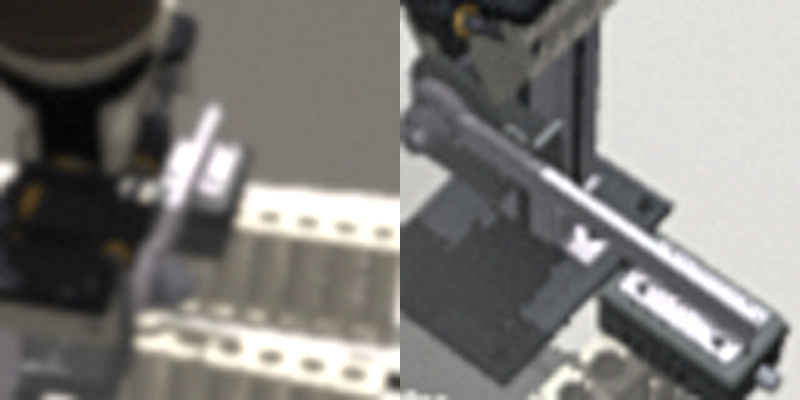

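Both pictures agree. In the side view the bar end is at (332.6,161), and the level prediction with its known bias is (333.2,161.4). The scene-view edges give about -0.01. I'll check that the hold is steady before handing in.

```bash
python3 st.py; python3 -m jog '[10,0,0.05,0,0, 10,0,0.05,0,0]' 60 >/dev/null; python3 st.py
python3 - <<'E'
from h import *
for _ in range(16): get_image("side")
E
python3 st.py; python3 ms.py pics/s8.png | grep -E "s8.png"
```

```text
t 8.67 pos [ 0.5075 -0.0195  0.1778] w 23.3 F [-1.7 -8.3  6.4] T [-1.8   0.31  0.16] q [-0.61  0.39  0.41  1.9   0.2   1.03  1.1 ]
lean_left 0.3536 lean_x 0.0161 yaw y -0.0081
head-grasp stand: [ 0.3  5.6 12.8] tool units(40mm): [-0.002  0.021 -0.35 ]
toolx [-0.99   0.14   0.012] tooly [ 0.127  0.929 -0.346]
t 8.83 pos [ 0.5075 -0.0195  0.1778] w 23.3 F [ -2.5 -10.1   8.5] T [-2.06  0.47  0.21] q [-0.61  0.39  0.42  1.9   0.21  1.03  1.1 ]
lean_left 0.3586 lean_x 0.0172 yaw y -0.0099
head-grasp stand: [ 0.3  5.7 12.8] tool units(40mm): [-0.002  0.02  -0.35 ]
toolx [-0.99   0.142  0.012] tooly [ 0.129  0.927 -0.351]
t 9.63 pos [ 0.5075 -0.0195  0.1778] w 23.4 F [ -1.8 -10.    7.7] T [-2.08  0.44  0.22] q [-0.61  0.39  0.42  1.9   0.21  1.03  1.1 ]
lean_left 0.3585 lean_x 0.0172 yaw y -0.0098
head-grasp stand: [ 0.3  5.7 12.8] tool units(40mm): [-0.002  0.021 -0.35 ]
toolx [-0.99   0.142  0.012] tooly [ 0.129  0.927 -0.351]
pics/s8.png [275.1 231.6 303.9 251.4] 139 0.601 pivot -0.005
pics/s8.png [282.9 239.9 327.1 270.2] 214 0.602 pivot 0.01
pics/s8.png [299.4 262.6 320.5 277.6] 103 0.616 pivot -0.02
pics/s8.png [293.9 235.3 309.5 245.8] 75 0.587 pivot 0.025
pics/s8.png [307.7 254.  324.1 264.5] 77 0.572 pivot 0.055
pics/s8.png [307.  251.  330.5 266.8] 113 0.59 pivot 0.02
pics/s8.png [250.1 263.8 275.2 282.3] 124 0.637 pivot -0.06
pics/s8.png [295.6 263.9 320.9 281.9] 124 0.618 pivot -0.02
```

The hold stayed steady for 0.8 s, with the boom level in the images (mean about 0.00). I'll hand in.

```bash
python3 -c "
from cell import *
print(sign_off())"
```

```text
the job is handed in; nothing more can be done
None
```

I gripped the hidden bolt head across its flats, turned it until the boom stood level, and handed the job in at about 9.7 s while still gripping at 60 N.

- **Missed first grip:** on the first try the fingers closed above the head. They ended about 20 mm higher than the stated tool geometry implied, a difference I did not explain. I reopened, went lower, and the second grip closed at 23.8 mm, which matches the 24 mm flats.
- **Turning:** the moves cannot tilt the tool directly. I pushed sideways against the bolt so the tool and head tilted together, reading up to about 32 N at the wrist.
- **Last checks:** the boom angle in the scene camera was about 0.00 rad, with most edge readings between -0.02 and +0.02 and one at +0.055. A side view taken just before the last 0.005 rad nudge agreed to within about 0.015 rad. The grip opening was 23.4 mm, and the tool lean stayed constant over 0.8 s of holding.
- **Disagreement:** the tool lean reads 0.359 rad where a level boom should give 0.30. I put this down to the head twisting slightly between the pads under the boom's weight, and trusted the pictures.
- **Not checked:** I did not measure the carriers, rack and spanner again at the end. The last pictures showed no sign of contact with them.

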